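# Fold down the bit leaf and shut the turner's tool chest

### The job

Close up the wooden tool chest: first fold the upright inner leaf down flat into the chest, and only then swing the lid over until it is fully shut, without slamming it. Only push them with the fingertips or the outside of the fingers: do not take the leaf or the lid between the fingers, and leave everything else, in the chest and on the bench, where it stands.

Things in the scene. Friction and masses are not known exactly. Their poses are not given: they have to be found in the camera images.
- chest: Open wooden tool chest fixed to the bench, 260 x 190 x 85 mm (its x, y, z), walls and floor 12 mm thick. Origin: centre of its underside; x runs along the hinges, z up. The lid is hinged on its +y rim, the leaf just inside its -y wall. It stands in varying places, turned by up to 0.4 rad.
- leaf (a joint): Angle of the leaf: 0 = folded flat inside the chest, on its cleats; about 1.5 = upright at the start. It folds towards chest +y. A friction hinge (about 0.14 N m) keeps it where it is left. Mass about 150 g. Flat, its upper face lies 12 mm below the chest's rim.
- leaf_hinge (a point): Middle of the leaf's hinge axis, at (0, -77, 68) mm in the chest's frame. Its axes turn with the leaf: x along the hinge, y from the hinge to the free edge, z out of the face that is pushed (the upper face when folded, the outer one, chest -y, when upright).
- leaf_mid (a point): Centre of the leaf, 48 mm from its hinge axis; axes as leaf_hinge. The leaf is a plywood board, 216 mm along the hinge, 10 mm thick, reaching from 4 to 92 mm from its hinge axis, with drill bits clipped on the face that looks to the chest's inside (to +y when upright, underneath when folded).
- lid (a joint): Angle of the lid: 0 = shut on the rim, 1.6 to 1.85 = open at the start, leaning back beyond upright; it can lean back to 1.95. A stiff friction hinge (about 0.6 N m) keeps it where it is left, so it has to be pushed all the way down. Shut, its top is 97 mm above the bench.
- lid_hinge (a point): Middle of the lid's hinge axis, at (0, 95, 85) mm in the chest's frame. Its axes turn with the lid: x along the hinge, -y from the hinge to the free edge, z out of the outer face (upper when shut). The board's inner face lies at z = 0, its outer at z = 12 mm.
- lid_mid (a point): Centre of the lid board, 95 mm from the hinge axis; axes as lid_hinge. Plain wooden board, 260 mm along the hinge, 190 mm from hinge to free edge, 12 mm thick, about 350 g.
- finial: Small dark turned finial standing in the chest, diameter 36, height 40 mm; origin at its foot. Leave alone.
- ferrule: Brass ring lying in the chest, diameter 36, height 22 mm; origin at its foot. Leave alone.
- pawn: Turned pawn standing on the bench close beside the chest's +x end, diameter 52, height 94 mm; origin at its foot. Leave alone.
- knob_blank: Turned knob standing on the bench in front of the chest's -y (leaf) side, near its +x corner, diameter 44, height 55 mm; origin at its foot. Leave alone.
- mallet: Turned wooden mallet standing on its head, diameter 84, height 240 mm; origin at its foot. Leave alone.
- glue: White glue bottle, diameter 60, height 160 mm; origin at its foot. Leave alone.
- wax: Metal wax tin, diameter 84, height 60 mm; origin at its foot. Leave alone.
- gouge: Small chisel with a dark handle lying on the bench, 260 mm long; origin on its underside. Leave alone.

How it is judged:
By the outcome, as a careful person would: the job done as asked, in the order asked, and still so for the second after the job is handed in, with the robot touching nothing.
It also fails if it takes over 58 s, if anything falls off the work surface, if the arm or the gripper's body presses on something with over 40 N, if the wrist force passes 120 N, or if a joint passes its speed limit or range.

### The arm

A 6-joint arm with a two-finger parallel gripper is mounted at the origin on the work surface. World frame = base frame: x ahead of the robot, y to its left, z up, the work surface at z = 0. Lengths are in mm, angles in rad, forces in N, time in s.
With the tool pointing down it reaches from about 325 to 875 mm from the base axis. Payload 4.4 kg.
Tool frame: the origin (TCP) lies midway between the tips of the shut fingers; the grasp point (between the pads) lies 19 mm behind it (robot.pinch_z is the distance from the TCP to the grasp point, in mm); z points along the fingers, y is the direction in which the jaws open and shut (so a half turn about z gives the same grasp; the last joint's range is limited). The gripper opens to 85 mm and grips with 20 to 120 N. Pads are 22 mm wide; open, the fingers measure 114 mm over their backs; the gripper's body (76 mm by 85 mm) begins 54 mm behind the grasp point. The pads swing forward as they close: fully open they stand 13 mm farther back than shut.
Start: joints at [1.125, 0.207, 1.542, -0, 1.393, -0.15], TCP at [167.625, 550.026, 196.982] pointing down, gripper open.
Joint ranges: [-2.73, 2.73], [-0.86, 2.22], [0.23, 2.46], [-1.11, 4.25], [0.08, 2.63], [-2.82, 2.82]. Speed limits (rad/s): [2.79, 2.79, 3.14, 3.14, 3.14, 3.14].

### API

Orientations are given as a rotation vector (axis times angle).
In Python, from cell import monitor, optics, robot gives the robot as it stands. The module is installed in compiled form; this text tells all that it offers.
- The arm moves only by the tool drive_tool, never from a script. Its argument "series" is a list that holds one entry, the list of rows, each a list of 5 numbers: the shift along the tool's x, y, z in m, then the turn about the tool's z in degrees, then the finger opening in m, from 0 to 0.0854. In form: [[[x, y, z, yaw, gripper], ...]]. A call has 1 to 8 rows; each row shifts and turns the pose as measured when the row begins, along the tool's axes as they then stand; what a row does not reach is not made up. A row lasts 1/10 s, in which the tool goes at most 50 mm and 8.59 degrees, less where a joint would pass 70% of its speed; a pose out of reach is approached as far as the arm can. A call with a gripper value outside its range is refused whole. The fingers move at their own pace and stop on an object; the grip force is fixed at half the most. Time passes only in rows, so rows that do not move let the fingers close. It gives the time, the measured TCP pose, the force and the opening at its end, in the units of the state.
- monitor.observe(): the state, without advancing time (a new reading comes with each control period).
- optics.camera(name): name is "side" or "top"; returns a dict with "img" (384x512x3 uint8, red, green, blue), "mtx" (3x3 intrinsics, pixels), "extrinsics" (4x4, takes a point from camera to world coordinates). Camera axes: x right, y up, looking along -z (the intrinsics and any distortion apply to the point x, -y, -z); pixel columns grow to the right and rows downward; lengths in mm; the calibration is good to about 2 mm. A picture is of the moment at which its call begins. There is no depth.
- robot.finish_job(): hands the job in, once; it reports no verdict.
The state is a dict: "clock": time; "q": joint angles; "joint_vel": joint speeds; "joint_efforts": joint torques, N m; "position": TCP position; "orientation": TCP orientation; "ft_force": force on the tool from outside, world axes, zero at the start; "moment": the same for the moment, N m; "grip_width": finger opening in mm.
Only numpy, scipy, OpenCV 4.12 (cv2) and the standard library are available. Lean on these libraries where they do the work, as an engineer would, in place of code of your own. Each camera call takes 0.05 s, during which the arm holds its last target. There are 200 camera calls.

## Working session

There is one attempt and no reset: what is moved stays moved. The work goes in short steps, Python scripts to look and compute and a tool call to move; the robot and the scene stay as the last step left them, time stands still between calls to the robot, and variables do not carry over. Pictures are saved under pics/ and viewed, about 8 in all and at most 12, crops included, and the job is handed in when it is done.

Besides the shell and the picture viewer there is one more tool, called after "Call:" in YAML: its name, and indented under it one key for each argument. drive_tool: Moves the arm, as the interface text tells. Its arguments: {"type":"object","properties":{"series":{"type":"array"}},"required":["series"]}

```bash
mkdir -p pics; python3 - <<'E'
from cell import monitor, optics, robot
import cv2,numpy as np
for n in("side","top"):
    c=optics.camera(n); cv2.imwrite(f"pics/{n}0.png",cv2.resize(c["img"][:,:,::-1],(800,600),interpolation=cv2.INTER_CUBIC))
    np.savez(f"{n}0.npz",**{k:c[k] for k in("img","mtx","extrinsics")}); print(n,c.keys(),np.round(c["mtx"],1).tolist(),np.round(c["extrinsics"],3).tolist())
s=monitor.observe();print(s)
E
```

```text
side dict_keys(['img', 'mtx', 'extrinsics']) [[347.8, 0.0, 261.7], [0.0, 347.8, 193.0], [0.0, 0.0, 1.0]] [[0.181, 0.644, -0.743, -223.336], [-0.983, 0.127, -0.13, -124.609], [0.011, 0.755, 0.656, 743.039], [0.0, 0.0, 0.0, 1.0]]
top dict_keys(['img', 'mtx', 'extrinsics']) [[350.4, 0.0, 252.0], [0.0, 350.4, 189.1], [0.0, 0.0, 1.0]] [[-0.007, 0.996, -0.086, 396.623], [-1.0, -0.007, 0.002, -17.465], [0.001, 0.086, 0.996, 1284.719], [0.0, 0.0, 0.0, 1.0]]
{'clock': 0.1, 'q': array([ 1.12446551e+00,  2.07337685e-01,  1.54284912e+00,  6.61809435e-07,
        1.39350068e+00, -1.50481471e-01]), 'joint_vel': array([-0.00058877, -0.00069421, -0.00315887, -0.00162332,  0.00031558,
        0.00058882]), 'joint_efforts': array([-5.03204337e-04, -3.84097588e+01, -2.92546821e+01, -1.92395264e-04,
        4.93026077e-03,  4.86055612e-06]), 'position': array([167.30671266, 549.31609573, 195.9222736 ]), 'orientation': array([-0.46293519, -3.10667223,  0.00314421]), 'ft_force': array([ 0.3490627 ,  0.31860092, -1.3672843 ]), 'moment': array([ 0.02862591, -0.0454483 , -0.02971256]), 'grip_width': 85.49120777164785}
```

View pics/side0.png

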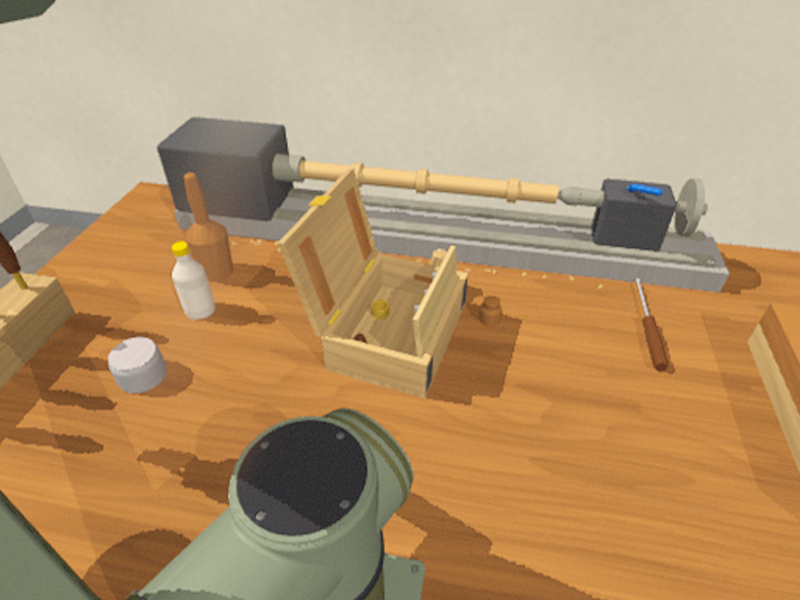

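View pics/top0.png

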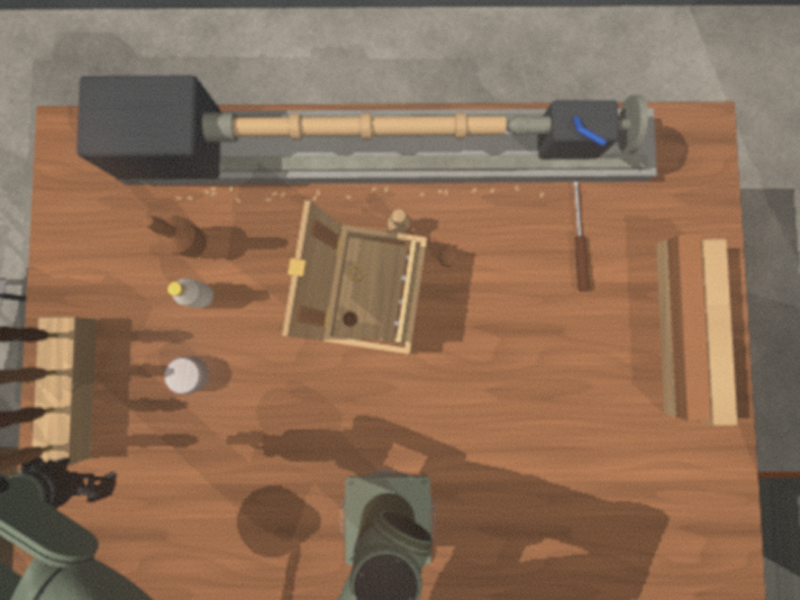

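The side view shows the lid open at the left of the chest (free edge about (283,243)-(352,172)), the leaf upright at about (415,350)-(455,250) and the knob at (490,310). In the top view the -y rim corners are at about (425,237) and (410,352), the lid's free edge runs (308,203)-(286,335), and chest +x points away from the robot.

```bash
cat >h.py <<'E'
import numpy as np
from scipy.spatial.transform import Rotation as R
K=.64
def ray(n,u,v):
    c=np.load(f"{n}0.npz");M=c["mtx"];E=c["extrinsics"]
    d=np.linalg.inv(M)@[u*K,v*K,1]; return E[:3,3],E[:3,:3]@(d*[1,-1,-1])
def onz(n,u,v,z):
    o,d=ray(n,u,v);return o+d*(z-o[2])/d[2]
def tri(a,b):
    (o,d),(p,e)=ray("side",*a),ray("top",*b)
    s=np.linalg.lstsq(np.c_[d,-e],p-o,rcond=None)[0];A=o+s[0]*d;B=p+s[1]*e
    return (A+B)/2,np.linalg.norm(A-B)
E
python3 - <<'E'
from h import *
np.set_printoptions(precision=1,suppress=True)
for n,u,v,z in [("top",426,237,85),("top",409,352,85),("top",327,342,85),("top",342,226,85),("side",433,357,85),("side",325,337,85),("side",468,274,85),("side",427,390,0),("side",328,370,0),("side",490,322,0),("top",399,225,60),("top",449,256,40)]: print(n,u,v,z,onz(n,u,v,z))
print("lid -x",tri((283,243),(286,335))); print("lid +x",tri((352,172),(308,203)))
print("leaf -x",tri((416,350-67),(399,340)) if 0 else tri((418,290),(399,340)));print("leaf +x",tri((454,250),(414,240)))
r=R.from_rotvec([-.46293,-3.10667,.003]).as_matrix();print(r)
E
python3 - <<'E'
import cv2
a=cv2.imread('pics/top0.png')[180:380,260:500];b=cv2.imread('pics/side0.png')[160:400,270:530]
cv2.imwrite('pics/c.png',cv2.hconcat([cv2.resize(a,(400,333)),cv2.resize(cv2.resize(b,(400,369))[:333],(400,333))]))
E
```

```text
top 426 237 85 [630.5 -92.3  85. ]
top 409 352 85 [376.8 -52.1  85. ]
top 327 342 85 [399.8 126.8  85. ]
top 342 226 85 [656.6  94.2  85. ]
side 433 357 85 [392.5 -59.   85. ]
side 325 337 85 [403.3 129.6  85. ]
side 468 274 85 [625.7 -93.5  85. ]
side 427 390 0 [391.8 -51.9   0. ]
side 328 370 0 [403.6 132.   -0. ]
side 490 322 0 [ 588.6 -148.4    0. ]
top 399 225 60 [663.4 -32.9  60. ]
top 449 256 40 [ 594.7 -147.4   40. ]
lid -x (array([412.7, 181.3, 266.5]), np.float64(0.6898207175521126))
lid +x (array([663.7, 141.9, 260.6]), np.float64(1.5791309408119028))
leaf -x (array([402.3, -29.1, 216.3]), np.float64(0.16918975430964617))
leaf +x (array([612. , -63.2, 148. ]), np.float64(0.28909296564505643))
[[-1.   0.3 -0. ]
 [ 0.3  1.  -0. ]
 [ 0.  -0.  -1. ]]
```

View pics/c.png

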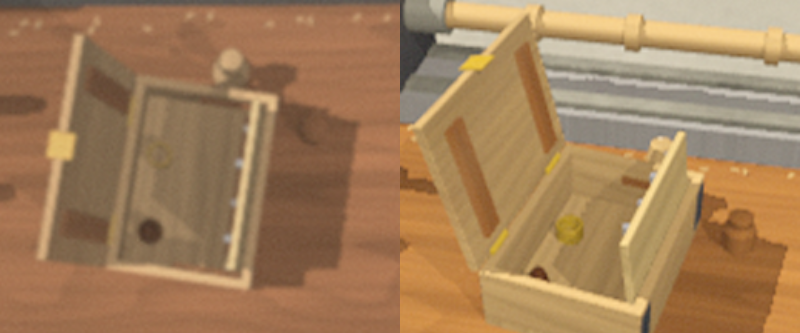

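The crop confirms the layout. Chest centre is about (519,18.5) with yaw about -0.147. The lid edge is at z≈264 (angle about 1.84), and the leaf's top edge is near chest y=-70. First I rise, turn the tool to the chest axes (tool x = -chest x, tool y = chest y) and shut the fingers.

Call:
drive_tool:
  series:
    - [[0, 0, -0.05, -4.3, 0], [0, 0, -0.05, -4.3, 0], [0, 0, -0.05, 0, 0], [-0.028, -0.037, 0, 0, 0], [-0.028, -0.037, 0, 0, 0], [-0.028, -0.037, 0, 0, 0], [-0.028, -0.037, 0, 0, 0], [-0.028, -0.037, 0, 0, 0]]

```text
clock: 0.9
position: [280.5, 342.6, 347.1]
orientation: [-0.2, -3.131, 0.02]
ft_force: [1.7, 0.3, 1.4]
grip_width: -0.0
```

Call:
drive_tool:
  series:
    - [[-0.026, -0.037, 0, 1.1, 0], [-0.026, -0.037, 0, 0, 0], [-0.026, -0.037, 0, 0, 0], [-0.026, -0.037, 0, 0, 0], [-0.026, -0.037, 0, 0, 0], [-0.024, -0.042, 0, 0, 0], [-0.024, -0.042, 0, 0, 0], [-0.024, -0.042, 0, 0, 0]]

```text
clock: 1.7
position: [437.3, -8.3, 347.8]
orientation: [-0.227, -3.129, 0.019]
ft_force: [0.6, 0.8, -0.2]
grip_width: 0.2
```

Call:
drive_tool:
  series:
    - [[-0.024, -0.042, 0, 0, 0], [-0.024, -0.042, 0, 0, 0], [0, 0, 0, 0, 0]]

```text
clock: 2.0
position: [473.1, -107.0, 346.3]
orientation: [-0.24, -3.125, 0.02]
ft_force: [-0.7, 1.2, -0.4]
grip_width: -0.1
```

```bash
cat >>h.py <<'E'
C=np.array([519,18.5]);Y=-.147
def chest(p): 
    c,s=np.cos(Y),np.sin(Y);d=np.array(p[:2])-C;return np.array([c*d[0]+s*d[1],-s*d[0]+c*d[1],p[2]])
def now():
    from cell import monitor
    s=monitor.observe();r=R.from_rotvec(s["orientation"]).as_matrix()
    print(s["clock"],"chest xyz",chest(s["position"]).round(1),"yaw of tool y",np.arctan2(r[0,1],r[1,1]).round(3),"F",s["ft_force"].round(1))
E
python3 -c "from h import *;now()"
```

```text
2.0 chest xyz [ -27.  -130.8  346.3] yaw of tool y 0.153 F [-0.7  1.2 -0.4]
```

Call:
drive_tool:
  series:
    - [[-0.01, 0, 0.045, 0, 0], [-0.01, 0, 0.045, 0, 0], [0, 0, 0.045, 0, 0], [0, 0, 0.045, 0, 0], [0, 0, 0.03, 0, 0], [0, 0.015, 0, 0, 0], [0, 0.015, 0, 0, 0], [0, 0, 0, 0, 0]]

```text
clock: 2.8
position: [493.1, -79.5, 125.6]
orientation: [-0.245, -3.119, 0.014]
ft_force: [-0.7, -0.3, 0.1]
grip_width: 0.3
```

```bash
python3 -c "
from h import *;now()
from cell import optics
import cv2
cv2.imwrite('pics/s1.png',cv2.resize(optics.camera('side')['img'][:,:,::-1],(800,600))[100:450,200:600])"
```

```text
2.8 chest xyz [ -11.3 -100.7  125.6] yaw of tool y 0.157 F [-0.7 -0.3  0.1]
```

View pics/s1.png

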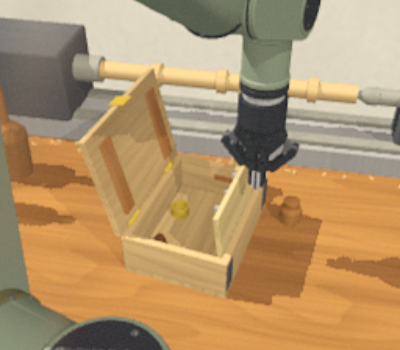

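The gripper stands outside the leaf (crop about (255,180)), clear of the rim and the knob at (290,210). Next I fold the leaf along an arc.

Call:
drive_tool:
  series:
    - [[0, 0.008, -0.001, 0, 0], [0, 0.008, -0.001, 0, 0], [0, 0.009, 0.001, 0, 0], [0, 0.008, 0.003, 0, 0], [0, 0.008, 0.004, 0, 0], [0, 0.008, 0.006, 0, 0], [0, 0.006, 0.006, 0, 0], [0, 0.006, 0.007, 0, 0]]

```text
clock: 3.65
position: [506.5, -11.7, 115.6]
orientation: [-0.247, -3.125, 0.003]
ft_force: [-6.8, 6.9, 14.4]
grip_width: -0.3
```

```bash
python3 -c "
from h import *;now()
from cell import optics
import cv2
cv2.imwrite('pics/s2.png',cv2.resize(optics.camera('side')['img'][:,:,::-1],(800,600))[100:450,200:600])"
```

```text
3.65 chest xyz [ -8.  -31.7 115.6] yaw of tool y 0.158 F [-6.8  6.9 14.4]
```

View pics/s2.png

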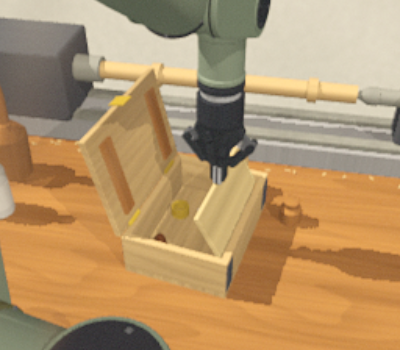

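The leaf is about halfway down, with the tip at crop (218,175). I keep pressing, mostly downwards.

Call:
drive_tool:
  series:
    - [[0, 0.002, 0.008, 0, 0], [0, 0.002, 0.008, 0, 0], [0, 0.001, 0.008, 0, 0], [0, 0.0, 0.008, 0, 0], [0, 0, 0.006, 0, 0]]

```text
clock: 4.2
position: [513.7, 9.9, 88.2]
orientation: [0.242, 3.125, 0.032]
ft_force: [-0.3, -0.1, 1.0]
grip_width: 0.5
```

```bash
python3 -c "from h import *;now()"
```

```text
4.2 chest xyz [-4.  -9.3 88.2] yaw of tool y 0.155 F [-0.3 -0.1  1. ]
```

Call:
drive_tool:
  series:
    - [[0, -0.004, 0.004, 0, 0], [0, -0.004, 0.005, 0, 0], [0, -0.002, 0.004, 0, 0], [0, 0, 0.003, 0, 0]]

```text
clock: 4.6
position: [512.0, -0.9, 70.0]
orientation: [0.243, 3.126, 0.031]
ft_force: [0.4, -0.2, 1.3]
grip_width: 0.2
```

```bash
python3 -c "from h import *;now()"
```

```text
4.6 chest xyz [ -4.1 -20.2  70. ] yaw of tool y 0.155 F [ 0.4 -0.2  1.3]
```

```bash
python3 -c "
from h import *;now()
from cell import optics
import cv2
f=lambda n:optics.camera(n)['img'][:,:,::-1]
a=cv2.resize(f('side'),None,fx=3,fy=3,interpolation=2)[330:780,520:920];b=cv2.resize(f('top'),None,fx=3,fy=3,interpolation=2)[350:750,500:900]
cv2.imwrite('pics/s3.png',cv2.hconcat([a[:400],b]))"
```

```text
4.6 chest xyz [ -4.1 -20.2  70. ] yaw of tool y 0.155 F [ 0.4 -0.2  1.3]
```

View pics/s3.png

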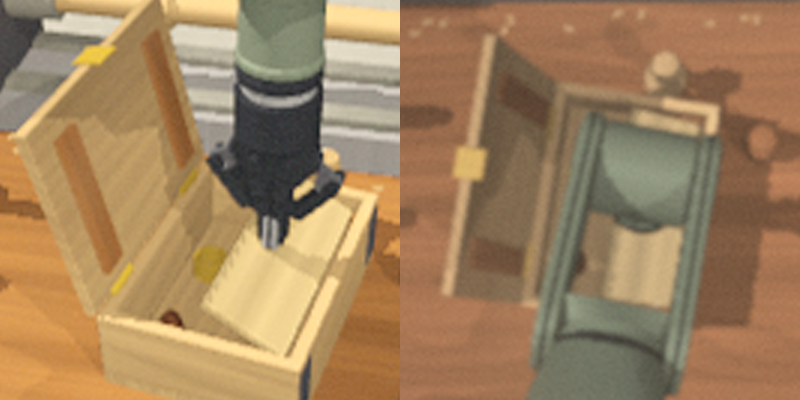

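```bash
python3 - <<'E'
from h import *
def onx(u,v,x):
    o,d=ray("side",(u+520)/3/K,(v+330)/3/K)
    a=chest(o);b=chest(o+d);return (a+(b-a)*(x-a[0])/(b-a)[0]).round(1)
for u,v,x in[(203,299,-108),(210,310,-108),(285,350,-108),(262,245,-4),(275,247,-4),(303,361,-130),(103,318,-130)]:print(u,v,onx(u,v,x))
E
```

```text
203 299 [-108.     6.3  114.5]
210 310 [-108.     0.   103.2]
285 350 [-108.   -69.6   77.1]
262 245 [ -4.  -12.3  97.3]
275 247 [ -4.  -25.3  98.6]
303 361 [-130.   -92.4   93.5]
103 318 [-130.    94.5   82.6]
```

```bash
cat >>h.py <<'E'
def unchest(p):
    c,s=np.cos(Y),np.sin(Y);return np.array([C[0]+c*p[0]-s*p[1],C[1]+s*p[0]+c*p[1],p[2]])
def proj(n,p):
    c=np.load(f"{n}0.npz");q=c["extrinsics"];v=q[:3,:3].T@(unchest(p)-q[:3,3]);w=c["mtx"]@(v*[1,-1,-1]);return w[:2]/w[2]
E
python3 - <<'E'
from h import *
for p in[(-4,-20,70),(-4,-20,98),(-108,15,73),(-108,6,110),(108,15,73),(-130,-95,85),(-130,95,85),(130,-95,85)]:
    print(p,(proj("side",p)*3-[520,330]).round(),(proj("top",p)*3-[500,350]).round())
from cell import monitor; s=monitor.observe();print(s["q"],s["position"],s["joint_efforts"],s["moment"])
E
```

```text
(-4, -20, 70) [269. 268.] [240. 209.]
(-4, -20, 98) [270. 246.] [239. 206.]
(-108, 15, 73) [195. 330.] [197. 293.]
(-108, 6, 110) [203. 303.] [203. 294.]
(108, 15, 73) [272. 191.] [223. 110.]
(-130, -95, 85) [306. 369.] [289. 326.]
(-130, 95, 85) [102. 316.] [124. 303.]
(130, -95, 85) [380. 192.] [320. 102.]
[-0.18463665  0.21465452  1.8190377   0.02244341  1.10472742 -1.61081963] [511.63437203  -0.72007503  69.74090031] [-1.30569760e-02 -3.42754698e+01 -2.48890668e+01  9.07837506e-02
 -5.92035754e-02 -3.07019225e-03] [-0.01725224  0.02196049 -0.00177931]
```

```bash
python3 - <<'E'
from h import *
print(proj("side",(-11.3,-100.7,125.6))/K-[200,100], proj("side",(-8,-31.7,115.6))/K-[200,100])
import cv2
from cell import optics
a=cv2.imread('pics/s1.png')[120:220,200:320];b=cv2.imread('pics/s2.png')[120:220,160:280]
c=cv2.resize(optics.camera('side')['img'][:,:,::-1],(800,600),interpolation=2)
c=c[270:370,360:480]
print(proj("side",(-4,-20,70))/K-[360,270])
cv2.imwrite('pics/s4.png',cv2.resize(cv2.hconcat([a,b,c]),(800,222),interpolation=2))
E
```

```text
[254.19075604 200.90796354] [216.92827312 195.49213473]
[51.0808404  41.58887808]
```

View pics/s4.png

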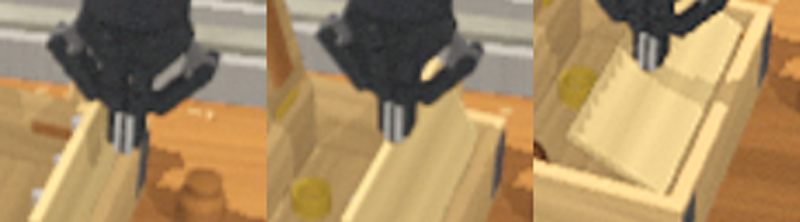

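The visible fingertip sits about 28 mm higher than the reported TCP, in every picture including the one in free air. The leaf is still at about 0.5 rad, so I keep pressing down gently and watch the force.

Call:
drive_tool:
  series:
    - [[0, 0, 0.004, 0, 0], [0, 0, 0.004, 0, 0], [0, 0, 0.004, 0, 0]]

```text
clock: 5.05
position: [512.8, -0.2, 58.3]
orientation: [0.242, 3.124, 0.031]
ft_force: [0.2, 1.0, 2.0]
grip_width: 0.0
```

```bash
python3 -c "from h import *;now()"
```

```text
5.05 chest xyz [ -3.4 -19.4  58.3] yaw of tool y 0.155 F [0.2 1.  2. ]
```

Call:
drive_tool:
  series:
    - [[0, 0, 0.004, 0, 0], [0, 0, 0.003, 0, 0], [0, 0, 0.003, 0, 0]]

```text
clock: 5.35
position: [512.9, 0.4, 47.2]
orientation: [0.242, 3.124, 0.032]
ft_force: [0.5, 0.6, 1.5]
grip_width: -0.1
```

```bash
python3 - <<'E'
from h import *;now()
from cell import optics
import cv2
b=optics.camera('side')['img'][:,:,::-1]
cv2.imwrite('pics/s5.png',cv2.resize(b,None,fx=3,fy=3,interpolation=2)[330:780,520:920])
E
```

```text
5.35 chest xyz [ -3.4 -18.8  47.2] yaw of tool y 0.154 F [0.5 0.6 1.5]
```

View pics/s5.png

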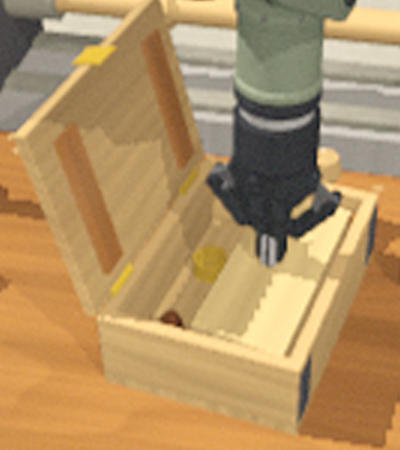

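The leaf is now almost flat, with its near corner at about (190,325) against a predicted (195,330). I press until it seats.

Call:
drive_tool:
  series:
    - [[0, 0, 0.003, 0, 0], [0, 0, 0.003, 0, 0]]

```text
clock: 5.6
position: [512.8, 0.6, 40.4]
orientation: [0.242, 3.125, 0.032]
ft_force: [1.1, -0.1, 1.2]
grip_width: 0.2
```

Call:
drive_tool:
  series:
    - [[0, 0, 0.003, 0, 0], [0, 0, 0, 0, 0]]

```text
clock: 5.8
position: [513.1, 0.6, 39.0]
orientation: [0.241, 3.125, 0.032]
ft_force: [0.4, -0.2, -0.1]
grip_width: 0.1
```

Call:
drive_tool:
  series:
    - [[0, 0, 0.003, 0, 0], [0, 0, 0.003, 0, 0]]

```text
clock: 6.0
position: [513.3, 0.5, 38.5]
orientation: [0.24, 3.128, 0.031]
ft_force: [-10.7, 1.5, 27.9]
grip_width: 0.0
```

```bash
python3 - <<'E'
from h import *;now()
from cell import optics
import cv2
b=optics.camera('side')['img'][:,:,::-1]
cv2.imwrite('pics/s6.png',cv2.resize(b,None,fx=5,fy=5,interpolation=2)[750:1200,900:1550])
E
```

```text
6.0 chest xyz [ -3.  -18.6  38.5] yaw of tool y 0.153 F [-10.7   1.5  27.9]
```

View pics/s6.png

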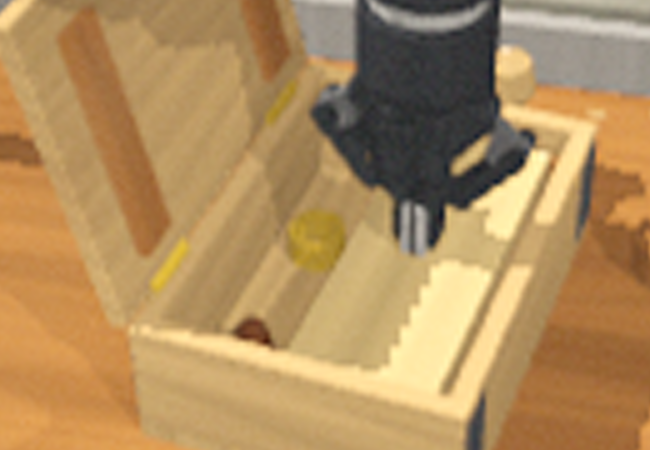

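The leaf is seated: the press force jumped to 28 N at reported z 38.5, so the true tip is at reported z plus about 34, and the picture shows the leaf lying flat below the rim. I now retreat upward and cross over the lid.

Call:
drive_tool:
  series:
    - [[0, 0, -0.03, 0, 0], [0, 0, -0.045, 0, 0], [0, 0, -0.05, 0, 0], [0, 0, -0.05, 0, 0], [0, 0, -0.05, 0, 0], [0, 0, -0.05, 0, 0], [0, 0, -0.03, 0, 0], [0, 0, 0, 0, 0]]

```text
clock: 6.85
position: [508.9, -6.7, 349.3]
orientation: [-0.241, -3.129, -0.026]
ft_force: [0.4, -0.4, 0.6]
grip_width: 0.0
```

```bash
python3 - <<'E'
from h import *;now()
print("glue",chest(onz("top",175,289,160)),"mallet",chest(onz("top",160,226,240)),chest(onz("top",188,238,40)))
import cv2
from cell import optics
np.set_printoptions(suppress=True)
for n in("top","side"):
    b=optics.camera(n)['img'][:,:,::-1].copy(); cv2.imwrite(f"pics/{n}7.png",cv2.resize(b,None,fx=3,fy=3,interpolation=2)[*( (slice(300,800),slice(520,920)) if n=="side" else (slice(330,830),slice(500,900)))])
cv2.imwrite("pics/b7.png",cv2.hconcat([cv2.imread("pics/top7.png"),cv2.imread("pics/side7.png")]))
E
```

```text
6.85 chest xyz [ -6.3 -26.4 349.3] yaw of tool y 0.154 F [ 0.4 -0.4  0.6]
glue [-68.54489465 407.49665965 160.        ] mallet [ 44.80554138 424.68495755 240.        ] [ 56.91299157 447.51291919  40.        ]
```

View pics/b7.png

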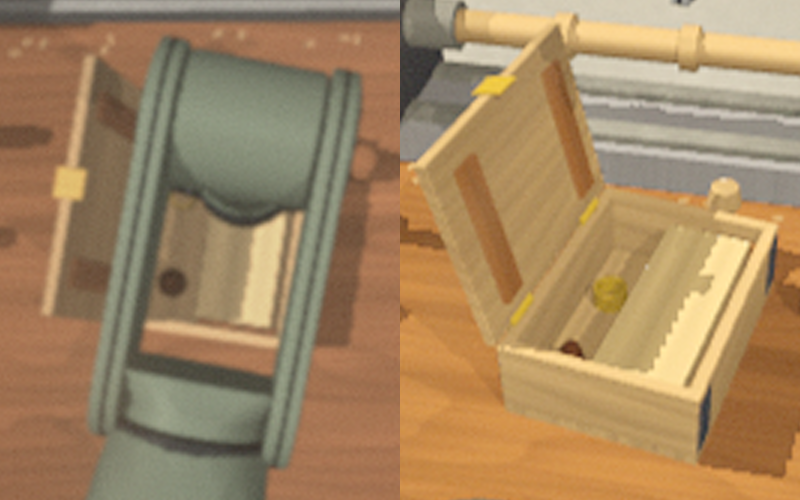

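The leaf lies flat inside the chest (side half, about (690,310)), the ferrule and finial are unmoved, and the lid is still open. I cross over the lid to chest y≈200 and go down behind its edge.

Call:
drive_tool:
  series:
    - [[0, 0.045, 0, 0, 0], [0, 0.045, 0, 0, 0], [0, 0.045, 0, 0, 0], [0, 0.045, 0, 0, 0], [0, 0.045, 0, 0, 0], [0, 0, 0, 0, 0]]

```text
clock: 7.55
position: [536.5, 220.0, 326.9]
orientation: [-0.252, -3.088, -0.016]
ft_force: [1.1, -1.0, -0.6]
grip_width: 0.0
```

```bash
python3 -c "from h import *;now()"
```

```text
7.55 chest xyz [-12.3 201.9 326.9] yaw of tool y 0.163 F [ 1.1 -1.  -0.6]
```

Call:
drive_tool:
  series:
    - [[0, 0, 0.035, 0, 0], [0, 0, 0.035, 0, 0], [0, 0, 0.03, 0, 0], [0, 0, 0, 0, 0]]

```text
clock: 7.95
position: [525.8, 220.1, 212.6]
orientation: [-0.245, -3.072, -0.004]
ft_force: [0.4, 0.4, -0.7]
grip_width: 0.2
```

```bash
python3 -c "from h import *;now()"
```

```text
7.95 chest xyz [-22.8 200.4 212.6] yaw of tool y 0.159 F [ 0.4  0.4 -0.7]
```

Call:
drive_tool:
  series:
    - [[0, -0.012, 0, 0, 0], [0, -0.012, 0, 0, 0], [0, -0.012, 0, 0, 0], [0, -0.012, -0.001, 0, 0], [0, -0.012, -0.001, 0, 0]]

```text
clock: 8.45
position: [515.6, 158.3, 217.7]
orientation: [-0.244, -3.072, -0.012]
ft_force: [-1.5, 2.8, -1.6]
grip_width: -0.0
```

```bash
python3 -c "from h import *;now()"
```

```text
8.45 chest xyz [-23.8 137.8 217.7] yaw of tool y 0.159 F [-1.5  2.8 -1.6]
```

Call:
drive_tool:
  series:
    - [[0, -0.012, 0.002, 0, 0], [0, -0.012, 0.001, 0, 0], [0, -0.012, 0.001, 0, 0], [0, -0.012, 0.001, 0, 0], [0, -0.012, 0.002, 0, 0], [0, -0.01, 0.003, 0, 0]]

```text
clock: 9.05
position: [504.9, 82.6, 209.7]
orientation: [-0.246, -3.079, -0.014]
ft_force: [-0.4, 2.4, 1.8]
grip_width: 0.3
```

```bash
python3 -c "from h import *;now()"
```

```text
9.05 chest xyz [-23.4  61.3 209.7] yaw of tool y 0.16 F [-0.4  2.4  1.8]
```

Call:
drive_tool:
  series:
    - [[0, -0.011, 0.005, 0, 0], [0, -0.011, 0.006, 0, 0], [0, -0.011, 0.006, 0, 0], [0, -0.01, 0.007, 0, 0], [0, -0.009, 0.007, 0, 0], [0, -0.009, 0.008, 0, 0]]

```text
clock: 9.65
position: [494.5, 15.2, 169.2]
orientation: [-0.248, -3.085, -0.009]
ft_force: [2.1, 2.2, 1.1]
grip_width: -0.0
```

```bash
python3 -c "from h import *;now()"
```

```text
9.65 chest xyz [-23.7  -6.9 169.2] yaw of tool y 0.161 F [2.1 2.2 1.1]
```

Call:
drive_tool:
  series:
    - [[0, -0.008, 0.008, 0, 0], [0, -0.007, 0.009, 0, 0], [0, -0.006, 0.009, 0, 0], [0, -0.006, 0.009, 0, 0], [0, -0.005, 0.009, 0, 0]]

```text
clock: 10.15
position: [487.7, -19.6, 121.1]
orientation: [-0.249, -3.087, -0.008]
ft_force: [0.9, 0.7, 2.4]
grip_width: 0.3
```

```bash
python3 -c "from h import *;now()"
```

```text
10.15 chest xyz [-25.4 -42.3 121.1] yaw of tool y 0.161 F [0.9 0.7 2.4]
```

Call:
drive_tool:
  series:
    - [[0, -0.004, 0.008, 0, 0], [0, -0.003, 0.008, 0, 0], [0, -0.003, 0.008, 0, 0], [0, -0.002, 0.007, 0, 0], [0, -0.002, 0.006, 0, 0], [0, 0, 0.005, 0, 0]]

```text
clock: 10.75
position: [481.8, -34.8, 74.2]
orientation: [-0.248, -3.084, -0.006]
ft_force: [0.9, -1.7, 2.5]
grip_width: 0.2
```

```bash
python3 -c "from h import *;now()"
```

```text
10.75 chest xyz [-29.  -58.2  74.2] yaw of tool y 0.161 F [ 0.9 -1.7  2.5]
```

Call:
drive_tool:
  series:
    - [[0, 0, 0.003, 0, 0], [0, 0, 0.003, 0, 0], [0, 0, 0.002, 0, 0], [0, 0, 0.002, 0, 0]]

```text
clock: 11.15
position: [481.3, -35.9, 63.5]
orientation: [-0.247, -3.084, -0.003]
ft_force: [0.1, -0.9, 2.7]
grip_width: -0.1
```

Call:
drive_tool:
  series:
    - [[0, 0, 0.002, 0, 0], [0, 0, 0.002, 0, 0]]

```text
clock: 11.35
position: [481.4, -36.0, 62.8]
orientation: [-0.246, -3.083, -0.002]
ft_force: [-5.7, -0.6, 18.5]
grip_width: 0.0
```

The force has jumped to 18 N at 62.8, against an expected 63, so the lid is on the rim. One short extra press, then I retreat.

Call:
drive_tool:
  series:
    - [[0, 0, 0.003, 0, 0], [0, 0, 0, 0, 0], [0, 0, -0.01, 0, 0], [0, 0, -0.03, 0, 0], [0, 0, -0.045, 0, 0], [0, 0, -0.045, 0, 0], [0, 0, -0.045, 0, 0], [0, 0, -0.02, 0, 0]]

```text
clock: 12.15
position: [484.7, -34.0, 259.9]
orientation: [-0.243, -3.063, -0.01]
ft_force: [0.3, 0.2, 0.4]
grip_width: 0.2
```

```bash
python3 - <<'E'
from h import *;now()
import cv2
from cell import optics
f=lambda n:cv2.resize(optics.camera(n)['img'][:,:,::-1],None,fx=3,fy=3,interpolation=2)
cv2.imwrite("pics/b8.png",cv2.hconcat([f("top")[330:830,500:900],f("side")[300:800,520:920]]))
for p in[(-130,-95,97),(-130,-95,85),(130,-95,97),(-130,95,97)]:print(p,(proj("side",p)*3-[520-400,300]).round())
E
```

```text
12.15 chest xyz [-26.3 -56.9 259.9] yaw of tool y 0.158 F [0.3 0.2 0.4]
(-130, -95, 97) [706. 389.]
(-130, -95, 85) [706. 399.]
(130, -95, 97) [781. 212.]
(-130, 95, 97) [501. 336.]
```

View pics/b8.png

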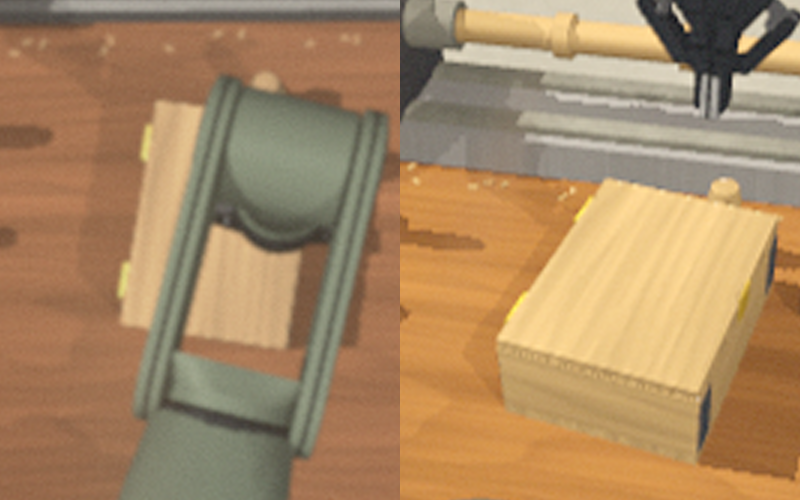

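The lid is shut. Its corners are at about (703,391), (779,216) and (499,342), within a few pixels of the predicted positions. The pawn is in place and the robot is clear, so I hand in.

```bash
python3 -c "
from cell import robot;print(robot.finish_job())"
```

```text
the job is handed in; nothing more can be done
None
```

The chest is closed and the job is handed in at about 12 s on the robot's clock. I folded the leaf flat first, then pushed the lid shut slowly, with the shut fingers pushing only from outside.

- **Leaf:** it was pressed until it stopped, with the force rising to about 28 N. A picture taken afterwards showed it lying flat, with the ferrule and finial where they were.
- **Lid:** it met the rim at about 18 N, at the expected height, and I added one small further press whose force I did not read. In the last picture its corners were within about 6 pixels (enlarged picture) of the predicted shut position. The tool was well clear, with about 0.5 N on the wrist.
- **Other objects:** the pawn was standing in place in the last picture. I did not look again at the knob, mallet, glue, wax or gouge after the lid was shut. The tool's path stayed clear of all of them.
- **Disagreement:** the fingertips really sat about 30 mm higher than the reported tool position. It showed in the pictures and again where the leaf and the lid each stopped. I went by the contact force and the pictures for the final presses.

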